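# Find the full tea tin by its weight

## Robot

A 6-joint arm with a two-finger parallel gripper is mounted at the origin on a cart in front of the work surface, level with it; the furniture and walls round the work are solid. World frame = base frame: x ahead of the robot, y to its left, z up, the work surface at z = 0. Lengths are in m, angles in rad, forces in N, time in s.
With the tool pointing down it reaches from about 0.35 to 0.975 m from the base axis. Payload 4.9 kg.
Tool frame: the origin (TCP) lies midway between the tips of the shut fingers; the grasp point (between the pads) lies 19 mm behind it; x points along the fingers, y is the direction in which the jaws open and shut, and the axes are right-handed (so a half turn about x gives the same grasp; the last joint's range is limited). The gripper opens to 85 mm and grips with 20 to 120 N. Pads are 22 mm wide; open, the fingers measure 114 mm over their backs; the gripper's body (76 mm by 85 mm) begins 54 mm behind the grasp point. The pads swing forward as they close: fully open they stand 13 mm farther back than shut.
Start: joints at [-1.458, 0.053, 1.613, -0, 1.476, -0.119], TCP at [0.144, -0.608, 0.231] pointing down, gripper open.
Joint ranges: [-3.01, 3.01], [-1.01, 2.22], [0.06, 2.58], [-1.02, 4.17], [0.09, 2.62], [-3.14, 3.14]. Speed limits (rad/s): [2.57, 2.57, 3.14, 3.14, 3.14, 3.14].

## Interface

Orientations are given as a rotation vector (axis times angle).
In Python, from station import ctrl gives the robot as it stands.
- The arm moves only by the shell command python3 -m handwheel 'ROWS' [FORCE]. ROWS is JSON, a list of rows, each a list of 3 entries, a list of its own where there are three numbers: the finger opening in m, from 0 to 0.0854, then the shift along the tool's x, y, z in m, then the turn, a rotation vector about the tool's x, y, z in degrees. In form: [[claw, [dx, dy, dz], [ax, ay, az]], ...]. A call has 1 to 10 rows; each row shifts and turns the commanded pose from where the row before left it, along the tool's axes as they then stand; what a row does not reach is not made up. A row lasts 1/12 s, in which the tool goes at most 41.7 mm and 7.16 degrees, less where a joint would pass 70% of its speed; a pose out of reach is approached as far as the arm can. A call with a gripper value outside its range is refused whole. The fingers move at their own pace and stop on an object; FORCE is the grip in N (left out, the last holds). Time passes only in rows, so rows that do not move let the fingers close. It gives the time, the measured TCP pose, the force and the opening at its end, in the units of the state.
- ctrl.get_obs(): the state, without advancing time (a new reading comes with each control period).
- ctrl.get_image(name): name is "scene" or "top" or "wrist"; returns the picture (420x560x3 uint8, red, green, blue); there is no depth.
- ctrl.camera_params(name): a dict with "vertical_fov" (degrees; the focal length in pixels is half the picture's height over the tangent of half this angle, whatever the lens; pixels are square), "cx", "cy" (the principal point, pixels), "rvec" (rotation vector, rad) and "tvec" (3), from world to camera coordinates, as OpenCV has them; the wrist camera has in their place "T_tool_cam" (4x4, takes a point from camera to tool coordinates, whose origin is the TCP and whose axes are the tool frame's). Camera axes: x right, y down, z forward; pixel columns grow to the right and rows downward; lengths in m; the calibration is good to about 2 mm. The wrist camera is an equidistant fisheye: a pixel r from the principal point sees the ray r / f radians off the axis. A picture is of the moment at which its call begins: read the wrist's pose just before it. camera_params takes no time and is no camera call.
- ctrl.finish_job(): hands the job in, once; it reports no verdict.
Trained networks look in the newest picture that a camera, given by its name, has taken for a name from the list of things; names that differ only in an ending like _2 or _b are one class to them, and where a whole thing is asked for, a point or a joint stands for the part that bears it (a point fixed in the world has none). Each returns a list of dicts, best first, with "score" (0 to 1); they miss things now and then, are a little off and sometimes report something else, mostly with a low value. They report only what shows in the picture. A call takes as long as a camera call. They do not tell look-alikes from the thing itself.
- ctrl.look_for(thing, camera): "box" ([centre column, centre row, width, height] in pixels, round what is visible of it).
- ctrl.silhouettes(thing, camera): "mask" (420x560 bool, what is visible of it) and "box" ([centre column, centre row, width, height] in pixels, round what is visible of it).
- ctrl.tip_of(thing, camera): "centre" ([row, column] in pixels: a listed point, or the origin of a listed thing).
The state is a dict: "t": time; "q": joint angles; "dq": joint speeds; "effort": joint torques, N m; "tool_pos": TCP position; "tool_rot": TCP orientation; "contact_force": force on the tool from outside, world axes, zero at the start; "wrist_torque": the same for the moment, N m; "opening": finger opening in m.
Only numpy, scipy, OpenCV 4.12 (cv2) and the standard library are available. Lean on these libraries where they do the work, as an engineer would, in place of code of your own. Each camera call takes 0.05 s, during which the arm holds its last target.

## Task

Two of the three identical closed tea tins are nearly empty and one is full: lift each to feel its weight, stand the two light ones upright on the wooden tray for refilling, and finish holding the full one in the gripper, upright and still, a good 10 cm clear above the worktop. The program ends while it still holds that tin up. Keep the tins upright, set them down rather than drop them, and leave everything else where it stands.

Things in the scene. Friction and masses are not known exactly. Their poses are not given: they have to be found in the camera images.
- tea_tin_a_centre (a point): centre (55 mm above the underside) of one of three identical closed tea tins: red square canister 70 x 70 mm, rounded corners, 110 mm tall in all. The fixed wooden lid's top is 92 mm up; in its middle a round knob, 20 mm across, 18 mm tall, to lift it by. z up. Stands on the worktop. Weighs 0.15-0.26 kg nearly empty, 0.5-0.68 kg full; only the weight tells which, not name or place
- tea_tin_b_centre (a point): centre (55 mm above the underside) of one of three identical closed tea tins: red square canister 70 x 70 mm, rounded corners, 110 mm tall in all. The fixed wooden lid's top is 92 mm up; in its middle a round knob, 20 mm across, 18 mm tall, to lift it by. z up. Stands on the worktop. Weighs 0.15-0.26 kg nearly empty, 0.5-0.68 kg full; only the weight tells which, not name or place
- tea_tin_c_centre (a point): centre (55 mm above the underside) of one of three identical closed tea tins: red square canister 70 x 70 mm, rounded corners, 110 mm tall in all. The fixed wooden lid's top is 92 mm up; in its middle a round knob, 20 mm across, 18 mm tall, to lift it by. z up. Stands on the worktop. Weighs 0.15-0.26 kg nearly empty, 0.5-0.68 kg full; only the weight tells which, not name or place
- tray: fixed wooden tray, 200 mm along its x by 260 mm along its y, with a rim 18 mm high and 6 mm thick and a low steel bow handle (top 44 mm up) on each end (+y and -y); origin at the centre of its underside, z up. It does not move when pushed
- tray_floor (a point): centre of the tray's inner floor, 6 mm above the worktop; axes as the tray's. The clear floor measures 188 mm along x by 248 mm along y, room for two tins side by side along y. Above and behind the work hang wall cabinets: fronts at about world x = 0.57 m, undersides 0.46 to 0.52 m above the worktop
- salt_shaker: glass salt shaker, 44 mm across, 90 mm tall (the one standing nearest the task, not its likes at the back); loose, to be left alone; origin at the centre of its underside
- spice_jar: spice jar with a yellow cap, 42 mm across, 106 mm tall (the one standing nearest the task, not its likes at the back); loose, to be left alone; origin at the centre of its underside
- mug: white mug with a handle, 78 mm across, 101 mm tall (the one standing nearest the task, not its likes at the back); loose, to be left alone; origin at the centre of its underside
- egg_timer: round egg timer, 66 mm across, 55 mm tall (the one standing nearest the task, not its likes at the back); loose, to be left alone; origin at the centre of its underside
- keys: bunch of keys lying flat, about 104 x 115 mm, 8 mm high (the one standing nearest the task, not its likes at the back); loose, to be left alone; origin at the centre of its underside
Not all that is in view belongs to the job. Leave any orange, pink or purple look-alike of the part that bears tea_tin_c_centre alone.

How it is judged:
On the way, in this order (a step that is already met when the one before it is completed fails the run):
1. one of the nearly empty tins stands on the tray, let go (((x of tea_tin_a_centre in the frame of tray_floor between -0.095 and 0.095 m and y of tea_tin_a_centre in the frame of tray_floor between -0.125 and 0.125 m and z of tea_tin_a_centre in the frame of tray_floor between 0.048 and 0.062 m and angle between tea_tin_a_centre's own z axis and vertical below 0.1 rad and contact force between the fingers and tea_tin_a below 0.2 N and linear speed of tea_tin_a below 0.03 m/s) or (x of tea_tin_c_centre in the frame of tray_floor between -0.095 and 0.095 m and y of tea_tin_c_centre in the frame of tray_floor between -0.125 and 0.125 m and z of tea_tin_c_centre in the frame of tray_floor between 0.048 and 0.062 m and angle between tea_tin_c_centre's own z axis and vertical below 0.1 rad and contact force between the fingers and tea_tin_c below 0.2 N and linear speed of tea_tin_c below 0.03 m/s))), for 0.2 s.
2. both nearly empty tins stand on the tray, let go (x of tea_tin_a_centre in the frame of tray_floor between -0.095 and 0.095 m and y of tea_tin_a_centre in the frame of tray_floor between -0.125 and 0.125 m and z of tea_tin_a_centre in the frame of tray_floor between 0.048 and 0.062 m and angle between each of tea_tin_a_centre, tea_tin_c_centre's own z axis and vertical below 0.1 rad and contact force between the fingers and tea_tin_a below 0.2 N and linear speed of each of tea_tin_a, tea_tin_c below 0.03 m/s and x of tea_tin_c_centre in the frame of tray_floor between -0.095 and 0.095 m and y of tea_tin_c_centre in the frame of tray_floor between -0.125 and 0.125 m and z of tea_tin_c_centre in the frame of tray_floor between 0.048 and 0.062 m and contact force between the fingers and tea_tin_c below 0.2 N), for 0.2 s.
At the end, for the whole second after the job is handed in: Both light tins stand upright (within 0.1 rad), at rest and let go on the floor of the tray; the full tin is gripped by the fingers, its underside over 80 mm above the worktop, within 0.4 rad of upright, slower than 0.05 m/s, touching no other tin, tray or loose thing (all of step 2 and height (world z) of tea_tin_b_centre above 0.135 m and angle between tea_tin_b_centre's own z axis and vertical below 0.4 rad and contact force between the fingers and tea_tin_b above 1 N and linear speed of tea_tin_b below 0.05 m/s and contact force between tea_tin_b and tea_tin_a below 0.05 N and contact force between tea_tin_b and tea_tin_c below 0.05 N and contact force between tea_tin_b and salt_shaker below 0.05 N and contact force between tea_tin_b and spice_jar below 0.05 N and contact force between tea_tin_b and mug below 0.05 N and contact force between tea_tin_b and egg_timer below 0.05 N and contact force between tea_tin_b and keys below 0.05 N and contact force between tea_tin_b and tray below 0.05 N); the arm keeps its last pose, push and grip.
It fails at once if a tin is tipped by more than 0.6 rad (angle between any of tea_tin_a_centre, tea_tin_b_centre, tea_tin_c_centre's own z axis and vertical above 0.6 rad).
It fails at once if a tin is dropped (falls freely, faster than 0.6 m/s) ((contact force between tea_tin_a and anything else below 0.02 N and linear speed of tea_tin_a above 0.6 m/s) or (contact force between tea_tin_b and anything else below 0.02 N and linear speed of tea_tin_b above 0.6 m/s) or (contact force between tea_tin_c and anything else below 0.02 N and linear speed of tea_tin_c above 0.6 m/s)).
It fails at once if salt shaker, spice jar, mug, egg timer or keys shifted by more than 30 mm (distance of any of salt_shaker, spice_jar, mug, egg_timer, keys from where it was at the start of the episode above 0.03 m).
It also fails if it takes over 72 s, if anything falls off the work surface, if the arm or the gripper's body presses on something with over 40 N, if the wrist force passes 120 N, or if a joint passes its speed limit or range.

## Working session

There is one attempt and no reset: what is moved stays moved. The work goes in short steps, Python scripts to look and compute and a shell command to move; the robot and the scene stay as the last step left them, time stands still between calls to the robot, and variables do not carry over. Pictures are saved under pics/ and viewed, and the job is handed in when it is done.

```bash
mkdir -p pics; cat > h.py <<'E'
import numpy as np, cv2
from scipy.spatial.transform import Rotation as R
from station import ctrl
def save(cam,name):
    im=ctrl.get_image(cam); cv2.imwrite(f'pics/{name}.png',im[:,:,::-1]); return im
def ray(cam,col,row):
    p=ctrl.camera_params(cam); f=210/np.tan(np.radians(p['vertical_fov'])/2)
    if cam=='wrist':
        o=ctrl.get_obs(); T=np.array(p['T_tool_cam'])
        u=np.array([col-p['cx'],row-p['cy']]); r=np.linalg.norm(u); th=r/f
        d=np.array([*(u/max(r,1e-9)*np.sin(th)),np.cos(th)])
        Rt=R.from_rotvec(o['tool_rot']).as_matrix()
        return Rt@T[:3,3]+np.array(o['tool_pos']), Rt@T[:3,:3]@d
    Rm=R.from_rotvec(np.array(p['rvec']).ravel()).as_matrix(); t=np.array(p['tvec']).ravel()
    return -Rm.T@t, Rm.T@np.array([(col-p['cx'])/f,(row-p['cy'])/f,1])
def at(cam,col,row,z):
    o,d=ray(cam,col,row); return o+d*(z-o[2])/d[2]
def proj(cam,P):
    p=ctrl.camera_params(cam); f=210/np.tan(np.radians(p['vertical_fov'])/2)
    Rm=R.from_rotvec(np.array(p['rvec']).ravel()).as_matrix(); c=Rm@np.array(P)+np.array(p['tvec']).ravel()
    return c[0]/c[2]*f+p['cx'],c[1]/c[2]*f+p['cy']
E
python3 - <<'E'
from h import *
np.set_printoptions(precision=3,suppress=True)
for c in('scene','top','wrist'): save(c,c+'0')
print(ctrl.get_obs())
for c in('scene','top'):
    print(c,ray(c,280,210))
    for t,z in(('tea_tin_a_centre',.055),('tray_floor',.006),('tray',0),('salt_shaker',0),('spice_jar',0),('mug',0),('egg_timer',0),('keys',0)):
        for r in ctrl.tip_of(t,c)[:6]:
            y,x=r['centre']; print(c,t,round(r['score'],2),[round(x),round(y)],at(c,x,y,z))
E
```

```text
{'t': 0.15, 'q': array([-1.458,  0.053,  1.614, -0.   ,  1.476, -0.119]), 'dq': array([-0.   , -0.001, -0.005,  0.001,  0.002,  0.   ]), 'effort': array([ -0.   , -39.425, -37.072,  -0.   ,   0.005,   0.   ]), 'tool_pos': array([ 0.144, -0.608,  0.23 ]), 'tool_rot': array([ 2.099,  0.246, -2.099]), 'contact_force': array([ 0.033,  0.248, -0.172]), 'wrist_torque': array([ 0.017, -0.024,  0.008]), 'opening': 0.08535438711659364}
scene (array([-0.089,  0.971,  0.75 ]), array([ 0.517, -0.656, -0.55 ]))
scene tea_tin_a_centre 0.91 [308, 214] [0.48  0.109 0.055]
scene tray_floor 0.76 [363, 186] [ 0.454 -0.218  0.006]
scene tray_floor 0.59 [310, 219] [0.498 0.071 0.006]
scene tray 0.82 [364, 188] [ 0.454 -0.22   0.   ]
scene salt_shaker 0.7 [335, 250] [0.351 0.156 0.   ]
scene spice_jar 0.65 [304, 280] [0.354 0.314 0.   ]
scene mug 0.94 [262, 212] [0.655 0.125 0.   ]
scene mug 0.58 [292, 242] [0.478 0.197 0.   ]
scene egg_timer 0.91 [227, 233] [0.674 0.28  0.   ]
scene keys 0.62 [313, 165] [ 0.71  -0.269  0.   ]
top (array([0.372, 0.172, 1.282]), array([ 0.099,  0.021, -0.995]))
top tea_tin_a_centre 0.73 [309, 216] [0.473 0.106 0.055]
top tray_floor 0.96 [406, 216] [ 0.467 -0.225  0.006]
top tray_floor 0.71 [226, 215] [0.486 0.383 0.006]
top tray_floor 0.4 [297, 170] [0.636 0.138 0.006]
top tray 0.58 [404, 217] [ 0.466 -0.219  0.   ]
top salt_shaker 0.45 [291, 250] [0.365 0.165 0.   ]
top spice_jar 0.44 [250, 249] [0.369 0.302 0.   ]
top mug 0.66 [252, 163] [0.663 0.291 0.   ]
top mug 0.65 [293, 170] [0.636 0.152 0.   ]
top egg_timer 0.57 [254, 164] [0.659 0.286 0.   ]
top keys 0.55 [411, 153] [ 0.686 -0.256  0.   ]
```

View pics/scene0.png

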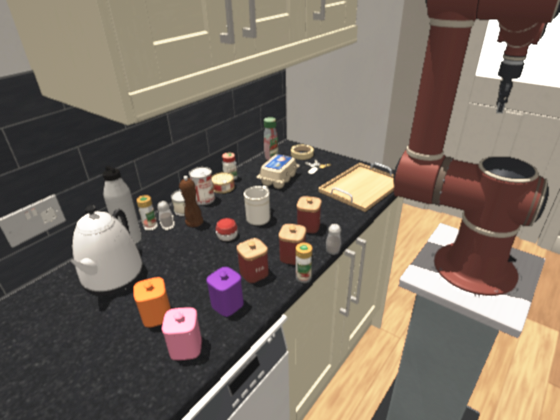

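View pics/top0.png

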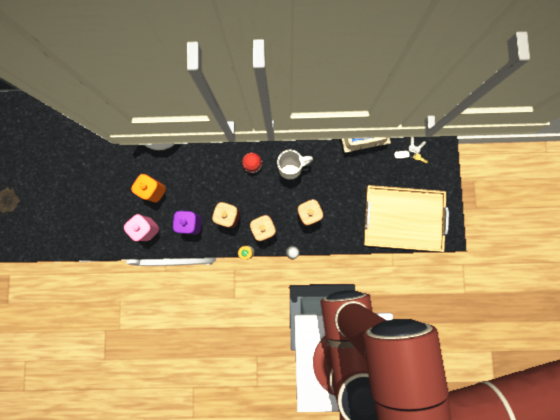

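```bash
python3 - <<'E'
import cv2
a=cv2.imread('pics/top0.png')[130:280,190:470]; cv2.imwrite('pics/topc.png',cv2.resize(a,None,fx=2.8,fy=2.8,interpolation=cv2.INTER_CUBIC))
a=cv2.imread('pics/scene0.png')[130:320,180:430]; cv2.imwrite('pics/scc.png',cv2.resize(a,None,fx=3,fy=3,interpolation=cv2.INTER_CUBIC))
E
```

```text
(no output)
```

View pics/topc.png

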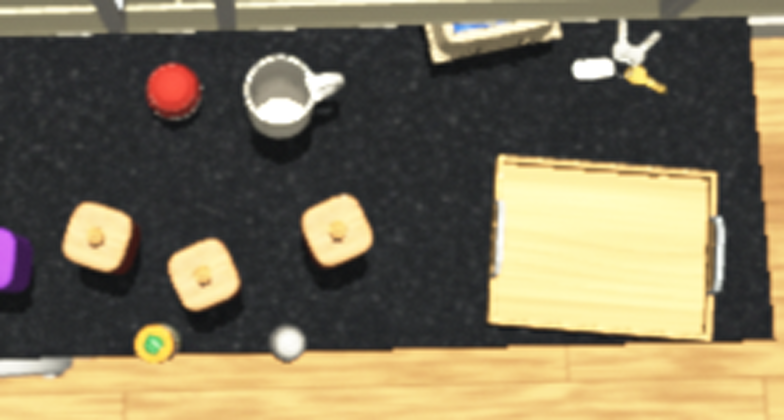

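View pics/scc.png

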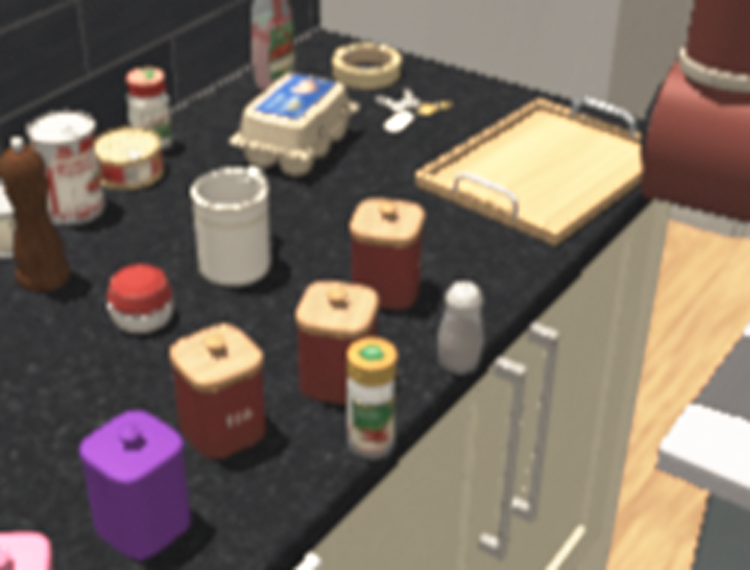

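Three red tins with wooden lids have their knobs at top-view pixels (310,212), (262,228) and (224,215). The purple (186,223), orange (148,187) and pink (141,228) tins are look-alikes and don't fit. The enlarged crops confirm this. Next I measure the knobs and tray.

```bash
python3 - <<'E'
from h import *
np.set_printoptions(precision=4,suppress=True)
ims=ctrl.get_image('scene')
for n,(tx,ty),(sx,sy) in (('1',(310.4,212.1),(180+389/3,130+213/3)),('2',(262.5,228.2),(180+338/3,130+298/3)),('3',(224.3,214.6),(180+217/3,130+347/3))):
    print(n,at('top',tx,ty,.108),at('scene',sx,sy,.106))
for c in ((503,155),(717,172),(711,340),(489,324)):
    print('tray',at('top',190+c[0]/2.8,130+c[1]/2.8,.018))
m=ctrl.silhouettes('tray','scene')
for n,c in (('salt',(288,343)),('spice',(154,343)),('mug',(280,96)),):
    print(n,at('top',190+c[0]/2.8,130+c[1]/2.8,.095))
o=ctrl.get_obs(); M=R.from_rotvec(o['tool_rot']).as_matrix(); print(M, M.T@(np.array([.40,-.3,.23])-o['tool_pos']))
E
```

```text
1 [0.4796 0.1025 0.108 ] [0.4721 0.1133 0.106 ]
2 [0.4335 0.252  0.108 ] [0.429  0.2608 0.106 ]
3 [0.4787 0.3701 0.108 ] [0.4723 0.3796 0.106 ]
tray [ 0.5728 -0.1044  0.018 ]
tray [ 0.5454 -0.3578  0.018 ]
tray [ 0.347  -0.3359  0.018 ]
tray [ 0.372  -0.0777  0.018 ]
salt [0.3566 0.1602 0.095 ]
spice [0.3602 0.3087 0.095 ]
mug [0.6353 0.1616 0.095 ]
[[-0.      0.2297 -0.9733]
 [ 0.     -0.9733 -0.2297]
 [-1.     -0.      0.    ]] [ 0.0013 -0.2411 -0.3204]
```

```bash
python3 -m handwheel '[[0.085,[0,0,0],[6.64,0,0]],[0.085,[0,0,0],[6.64,0,0]],[0.085,[0,-0.03,-0.02],[0,0,0]],[0.085,[0,-0.03,-0.02],[0,0,0]],[0.085,[0,-0.03,-0.02],[0,0,0]],[0.085,[0,-0.03,-0.02],[0,0,0]],[0.085,[0,-0.03,-0.02],[0,0,0]],[0.085,[0,-0.03,-0.02],[0,0,0]],[0.085,[0,-0.03,-0.02],[0,0,0]],[0.085,[0,-0.03,-0.02],[0,0,0]]]'
```

```text
t: 1.88
tool_pos: [0.3042, -0.3668, 0.2315]
tool_rot: [-2.222, 0.001, 2.221]
contact_force: [0.7, 0.3, -0.5]
opening: 0.0846
```

```bash
python3 -m handwheel '[[0.085,[0,-0.039,-0.013],[0,0,0]],[0.085,[0,-0.039,-0.013],[0,0,0]],[0.085,[0,-0.039,-0.013],[0,0,0]],[0.085,[0,-0.039,-0.013],[0,0,0]],[0.085,[0,-0.039,-0.013],[0,0,0]],[0.085,[0,-0.039,-0.013],[0,0,0]],[0.085,[0,-0.039,-0.013],[0,0,0]],[0.085,[0,-0.039,-0.013],[0,0,0]],[0.085,[0,-0.039,-0.013],[0,0,0]],[0.085,[0,0,0],[0,0,0]]]'
python3 - <<'E'
from h import *
np.set_printoptions(precision=4,suppress=True)
print(ctrl.get_obs()['tool_pos'])
im=save('wrist','w1'); print(ctrl.camera_params('wrist'))
for r in ctrl.tip_of('tea_tin_a_centre','wrist'):
    y,x=r['centre']; print(r['score'],x,y,at('wrist',x,y,.055))
E
```

```text
t: 2.72
tool_pos: [0.4215, -0.011, 0.2317]
tool_rot: [2.219, 0.014, -2.216]
contact_force: [-0.1, 0.0, 0.3]
opening: 0.0853
[ 0.4215 -0.011   0.2317]
{'vertical_fov': 65.70646984690485, 'cx': 284.09898351067386, 'cy': 211.99251910777664, 'T_tool_cam': array([[-0.0004, -0.3111,  0.9504, -0.1432],
       [ 1.    , -0.0004,  0.0003, -0.0004],
       [ 0.0003,  0.9504,  0.3111, -0.08  ],
       [ 0.    ,  0.    ,  0.    ,  1.    ]])}
```

View pics/w1.png

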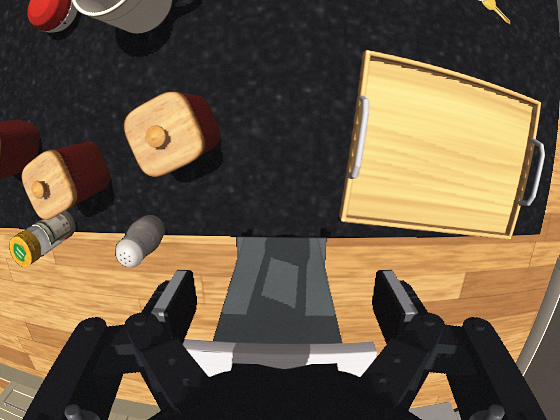

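The wrist view shows tin 1's knob top at (156,135), and the tray's corners at (367,51), (540,102), (510,237) and (341,221).

```bash
python3 - <<'E'
from h import *
np.set_printoptions(precision=4,suppress=True)
print(at('wrist',155,134.5,.108), at('wrist',39,188,.108))
P=[at('wrist',*c,.018) for c in((367,51),(540,102),(510,237),(341,221))]
for p in P: print(p)
print(np.mean(P,0)); P=np.array(P); print([np.linalg.norm(P[i]-P[i-1]) for i in range(4)])
E
```

```text
[0.4829 0.0956 0.108 ] [0.4387 0.2406 0.108 ]
[ 0.5693 -0.1054  0.018 ]
[ 0.5419 -0.3612  0.018 ]
[ 0.3475 -0.3392  0.018 ]
[ 0.373  -0.0826  0.018 ]
[ 0.4579 -0.2221  0.018 ]
[np.float64(0.19756248804311077), np.float64(0.25726627532036084), np.float64(0.19558783396358564), np.float64(0.25780278375939086)]
```

```bash
python3 -m handwheel '[[0.085,[0.01,-0.03,-0.015],[0,0,0]],[0.085,[0.01,-0.03,-0.015],[0,0,0]],[0.085,[0.01,-0.03,-0.015],[0,0,0]],[0.085,[0.01,-0.018,-0.015],[0,0,0]],[0.06,[0.01,0,0],[0,0,0]],[0.06,[0,0,0],[0,0,0]],[0.06,[0,0,0],[0,0,0]],[0.06,[0,0,0],[0,0,0]]]'
python3 - <<'E'
from h import *
np.set_printoptions(precision=4,suppress=True)
print(ctrl.get_obs()['tool_pos'],R.from_rotvec(ctrl.get_obs()['tool_rot']).as_matrix())
im=save('wrist','w2')
E
```

```text
t: 3.48
tool_pos: [0.4806, 0.0892, 0.1818]
tool_rot: [-2.221, 0.003, 2.22]
contact_force: [-0.4, -0.3, 0.5]
opening: 0.0602
[0.4806 0.0892 0.1818] [[ 0.0005 -0.0025 -1.    ]
 [-0.0003 -1.      0.0025]
 [-1.      0.0003 -0.0005]]
```

View pics/w2.png

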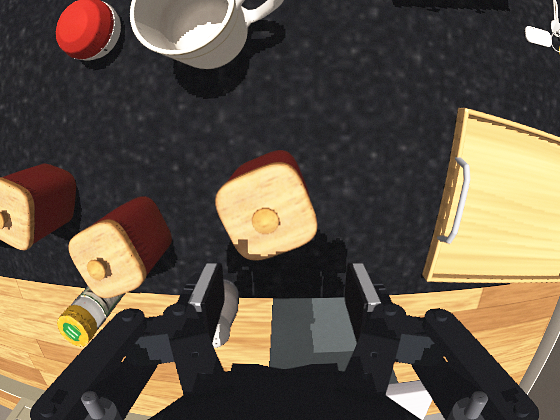

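Tin 1's knob is at (265,220), just left of the gripper's centre line.

```bash
python3 - <<'E'
from h import *
np.set_printoptions(precision=4,suppress=True)
print(at('wrist',265,219,.108),at('wrist',265,216,.11),at('wrist',95,268,.108),at('wrist',3,221,.108))
# lid corners
for c in((230,180),(297,165),(317,240),(250,260)): print(at('wrist',*c,.092))
print(ctrl.tip_of('tea_tin_a_centre','wrist')[:3])
E
```

```text
[0.4845 0.1032 0.108 ] [0.4874 0.103  0.11  ] [0.4395 0.2522 0.108 ] [0.4813 0.3609 0.108 ]
[0.5095 0.1297 0.092 ]
[0.5203 0.0802 0.092 ]
[0.4614 0.064  0.092 ]
[0.444  0.1171 0.092 ]
[]
```

```bash
python3 -m handwheel '[[0.05,[0,-0.013,-0.004],[0,0,0]],[0.05,[0.02,0,0],[0,0,0]],[0.05,[0.02,0,0],[0,0,0]],[0.05,[0.02,0,0],[0,0,0]],[0.05,[0.015,0,0],[0,0,0]],[0.05,[0.008,0,0],[0,0,0]],[0.05,[0.003,0,0],[0,0,0]],[0.05,[0,0,0],[0,0,0]],[0.05,[0,0,0],[0,0,0]]]' 40
python3 - <<'E'
from h import *
im=save('wrist','w3')
E
```

```text
t: 4.33
tool_pos: [0.4854, 0.1036, 0.0965]
tool_rot: [-2.223, 0.0, 2.219]
contact_force: [-0.1, 0.5, -0.1]
opening: 0.0497
```

View pics/w3.png

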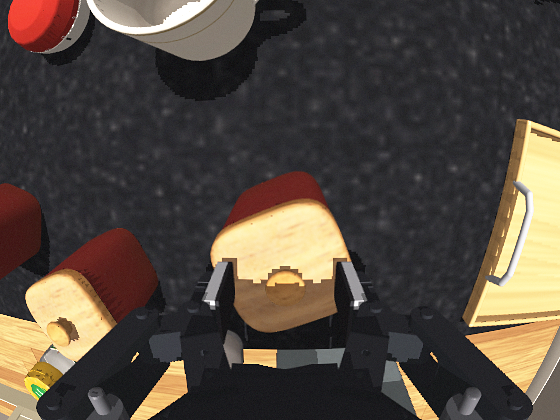

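```bash
python3 - <<'E'
from h import *
np.set_printoptions(precision=4,suppress=True)
o=ctrl.get_obs();print(o['tool_pos'])
for c in((285,280),(285,275),(285,285)): print(at('wrist',*c,.11),at('wrist',*c,.1))
print('tips',at('wrist',225,262,o['tool_pos'][2]),at('wrist',225,262,o['tool_pos'][2]+.008))
E
python3 -c "
import cv2
a=cv2.imread('pics/w3.png')[190:350,190:380]; cv2.imwrite('pics/w3c.png',cv2.resize(a,None,fx=4,fy=3.7,interpolation=cv2.INTER_CUBIC))"
```

```text
[0.4856 0.1036 0.0968]
[0.4901 0.1036 0.11  ] [0.4844 0.1036 0.1   ]
[0.4928 0.1036 0.11  ] [0.4872 0.1036 0.1   ]
[0.4875 0.1036 0.11  ] [0.4815 0.1036 0.1   ]
tips [0.4925 0.1334 0.0968] [0.4966 0.1318 0.1048]
```

View pics/w3c.png

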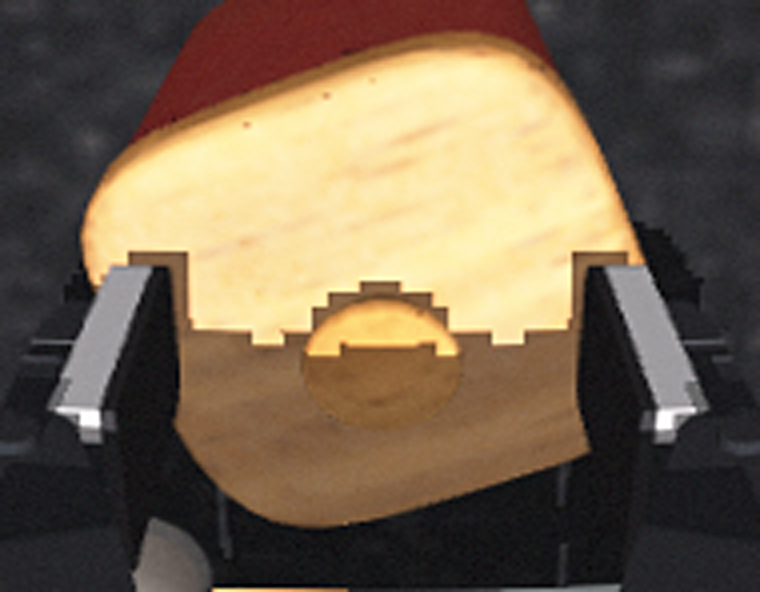

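The knob lies centred between the pads at (285,286). I'll close on it.

```bash
python3 -m handwheel '[[0.05,[0.003,0,0],[0,0,0]],[0.005,[0,0,0],[0,0,0]],[0.005,[0,0,0],[0,0,0]],[0.005,[0,0,0],[0,0,0]],[0.005,[0,0,0],[0,0,0]],[0.005,[0,0,0],[0,0,0]],[0.005,[0,0,0],[0,0,0]],[0.005,[0,0,0],[0,0,0]]]' 60
python3 - <<'E'
from h import *
im=save('wrist','w4'); print(ctrl.get_obs()['contact_force'])
E
```

```text
t: 5.05
tool_pos: [0.4853, 0.1034, 0.0933]
tool_rot: [2.223, -0.001, -2.219]
contact_force: [-0.3, -1.8, 5.3]
opening: 0.0149
[-0.19823213 -2.16463762  4.76721357]
```

View pics/w4.png

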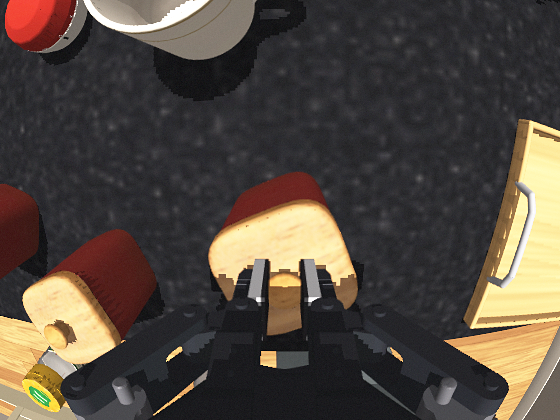

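```bash
python3 -m handwheel '[[0.005,[-0.005,0,0],[0,0,0]],[0.005,[-0.01,0,0],[0,0,0]],[0.005,[-0.015,0,0],[0,0,0]],[0.005,[-0.01,0,0],[0,0,0]],[0.005,[0,0,0],[0,0,0]],[0.005,[0,0,0],[0,0,0]],[0.005,[0,0,0],[0,0,0]],[0.005,[0,0,0],[0,0,0]]]'
python3 - <<'E'
from h import *
for i in range(3):
    im=save('wrist','w5'); o=ctrl.get_obs(); print(o['contact_force'],o['wrist_torque'],o['opening'],o['tool_pos'])
save('scene','s5')
E
python3 -c "
import cv2
a=cv2.imread('pics/s5.png')[130:320,180:430]; a=cv2.resize(a,None,fx=3,fy=3);cv2.imwrite('pics/s5c.png',a)"
```

```text
t: 5.77
tool_pos: [0.4838, 0.1038, 0.1312]
tool_rot: [2.219, 0.0, -2.223]
contact_force: [-0.3, -0.1, -2.7]
opening: 0.0146
[-0.64808994 -0.14135175 -1.76094815] [ 0.02694386  0.00186911 -0.045926  ] 0.014888574378840797 [0.48382622 0.1037349  0.13120242]
[-0.22049755  0.15666451 -2.13681714] [ 0.00677791  0.06072433 -0.0052659 ] 0.015178612159444415 [0.48393563 0.10372143 0.13132895]
[-0.01013529  0.57344153 -2.66794613] [ 0.0095575  -0.02187284 -0.00128606] 0.014882287491261465 [0.48403145 0.10372623 0.13146163]
```

View pics/s5c.png

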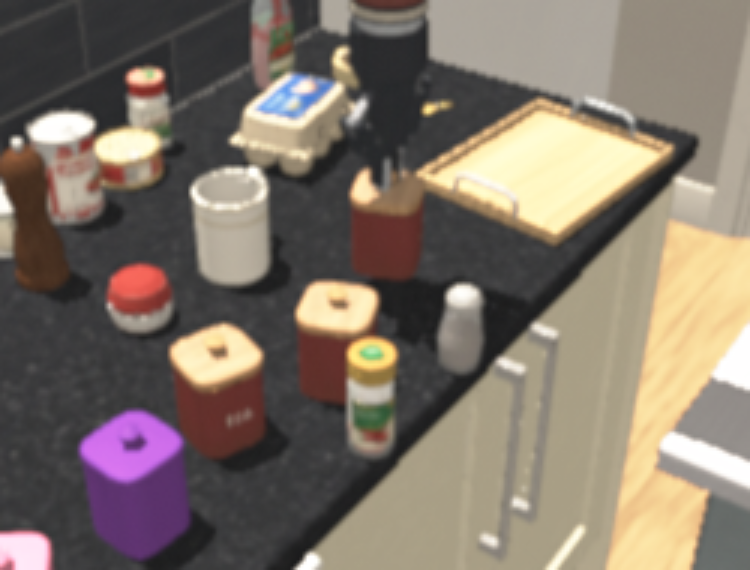

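View pics/w5.png

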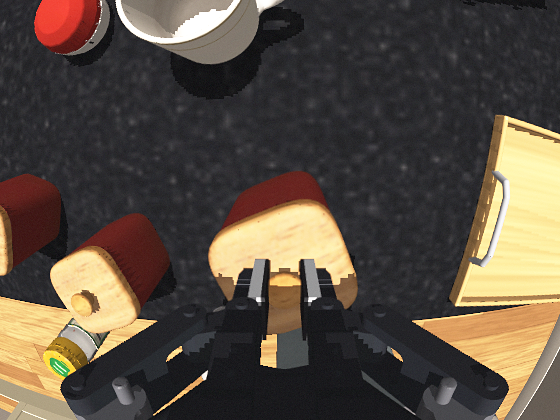

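The tin hangs level, and the wrist reads about 2.3 N, roughly 0.23 kg, so it's light. I'll carry it to the far tray slot.

```bash
python3 -m handwheel '[[0.005,[-0.02,0,0],[0,0,0]],[0.005,[-0.025,0.01,0.001],[0,0,0]],[0.005,[-0.02,0.02,0.002],[0,0,0]],[0.005,[-0.005,0.03,0.003],[0,0,0]],[0.005,[0,0.035,0.003],[0,0,0]],[0.005,[0,0.035,0.003],[0,0,0]],[0.005,[0,0.035,0.003],[0,0,0]],[0.005,[0,0.035,0.003],[0,0,0]],[0.005,[0,0.035,0.003],[0,0,0]],[0.005,[0,0.035,0.003],[0,0,0]]]'
python3 -m handwheel '[[0.005,[0,0.035,0.003],[0,0,0]],[0.005,[0,0.033,0.003],[0,0,0]],[0.005,[0,0.025,0.002],[0,0,0]],[0.005,[0,0.015,0.002],[0,0,0]],[0.005,[0,0.008,0],[0,0,0]],[0.005,[0,0,0],[0,0,0]],[0.005,[0,0,0],[0,0,0]],[0.005,[0,0,0],[0,0,0]]]'
python3 - <<'E'
from h import *
im=save('wrist','w6'); print(ctrl.get_obs()['contact_force'])
E
```

```text
t: 6.8
tool_pos: [0.46, -0.1679, 0.2022]
tool_rot: [-2.221, 0.0, 2.221]
contact_force: [-0.3, 0.2, -2.5]
opening: 0.0148
t: 7.47
tool_pos: [0.4508, -0.2809, 0.2021]
tool_rot: [2.221, 0.003, -2.221]
contact_force: [-0.0, 0.4, -2.0]
opening: 0.0152
[-0.70484069  1.17241716 -1.87314181]
```

View pics/w6.png

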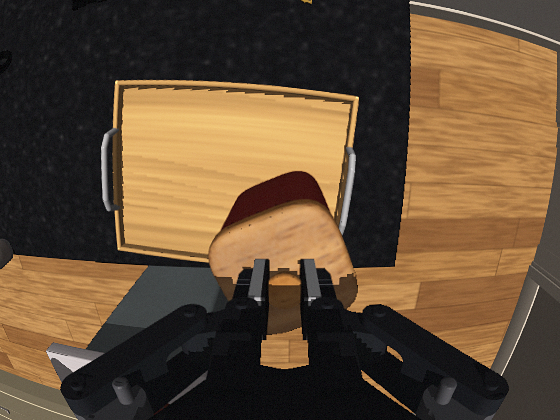

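```bash
python3 - <<'E'
from h import *
np.set_printoptions(precision=4,suppress=True)
for c in((116,82),(358,97),(118,249)): print(at('wrist',*c,.018))
E
```

```text
[ 0.5706 -0.0994  0.018 ]
[ 0.5452 -0.3545  0.018 ]
[ 0.376  -0.0783  0.018 ]
```

```bash
python3 -m handwheel '[[0.005,[0.02,-0.003,-0.003],[0,0,0]],[0.005,[0.025,0,0],[0,0,0]],[0.005,[0.025,0,0],[0,0,0]],[0.005,[0.018,0,0],[0,0,0]],[0.005,[0.008,0,0],[0,0,0]],[0.005,[0.003,0,0],[0,0,0]],[0.005,[0.002,0,0],[0,0,0]],[0.005,[0.002,0,0],[0,0,0]],[0.005,[0,0,0],[0,0,0]],[0.005,[0,0,0],[0,0,0]]]'
```

```text
t: 8.35
tool_pos: [0.4542, -0.2797, 0.1006]
tool_rot: [2.222, -0.001, -2.219]
contact_force: [0.0, 0.4, -2.6]
opening: 0.0149
```

```bash
python3 -m handwheel '[[0.005,[0.001,0,0],[0,0,0]],[0.005,[0.001,0,0],[0,0,0]],[0.005,[0,0,0],[0,0,0]],[0.005,[0,0,0],[0,0,0]]]'
```

```text
t: 8.68
tool_pos: [0.4546, -0.2801, 0.0992]
tool_rot: [2.223, -0.002, -2.218]
contact_force: [-0.5, 0.4, 5.6]
opening: 0.015
```

Contact is made, so I'll release and rise.

```bash
python3 -m handwheel '[[0.03,[-0.0005,0,0],[0,0,0]],[0.05,[0,0,0],[0,0,0]],[0.05,[0,0,0],[0,0,0]],[0.05,[0,0,0],[0,0,0]],[0.05,[-0.01,0,0],[0,0,0]],[0.05,[-0.02,0,0],[0,0,0]],[0.05,[-0.03,0,0],[0,0,0]],[0.05,[-0.03,0,0],[0,0,0]],[0.05,[-0.03,0,0],[0,0,0]],[0.05,[0,-0.03,0],[0,0,0]]]'
python3 - <<'E'
from h import *
im=save('wrist','w7'); print(ctrl.get_obs()['contact_force'])
E
```

```text
t: 9.52
tool_pos: [0.4564, -0.2541, 0.2266]
tool_rot: [2.23, -0.015, -2.207]
contact_force: [0.4, -0.0, 1.0]
opening: 0.05
[ 2.97501116  2.82476638 -0.35241604]
```

View pics/w7.png

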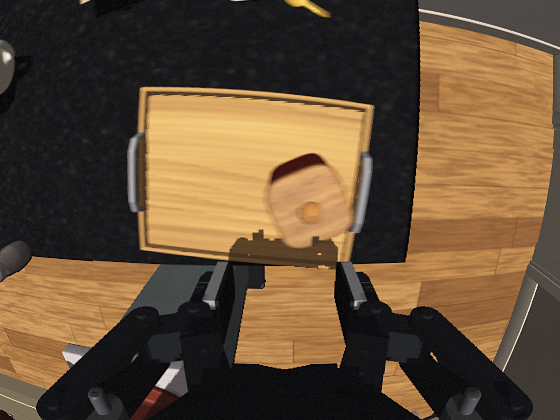

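The tin stands on the tray, with its knob at (311,211). On to tin 2 at about (0.438, 0.252).

```bash
python3 -m handwheel '[[0.05,[0,-0.04,0],[0,0,0]],[0.05,[0,-0.04,0],[0,0,0]],[0.05,[0,-0.04,0],[0,0,0]],[0.05,[0,-0.04,0],[0,0,0]],[0.05,[0,-0.04,0],[0,0,0]],[0.05,[0,-0.04,0],[0,0,0]],[0.05,[0,-0.04,0],[0,0,0]],[0.05,[0,-0.04,0],[0,0,0]],[0.05,[0,-0.04,0],[0,0,0]],[0.05,[0,-0.04,0],[0,0,0]]]'
python3 -m handwheel '[[0.05,[0,-0.04,0.007],[0,0,0]],[0.05,[0,-0.03,0.007],[0,0,0]],[0.05,[0.02,-0.02,0],[0,0,0]],[0.05,[0.02,0,0],[0,0,0]],[0.05,[0,0,0],[0,0,0]],[0.05,[0,0,0],[0,0,0]],[0.05,[0,0,0],[0,0,0]],[0.05,[0,0,0],[0,0,0]]]'
python3 - <<'E'
from h import *
im=save('wrist','w8'); print(ctrl.get_obs()['contact_force'],ctrl.get_obs()['tool_pos'])
E
```

```text
t: 10.4
tool_pos: [0.4529, 0.1528, 0.2182]
tool_rot: [2.222, 0.001, -2.221]
contact_force: [0.9, 0.4, -0.4]
opening: 0.0496
t: 11.07
tool_pos: [0.4405, 0.2404, 0.1795]
tool_rot: [-2.223, 0.0, 2.218]
contact_force: [0.3, 0.7, 0.4]
opening: 0.0499
[-0.17040262  0.05931102 -0.0592817 ] [0.44053575 0.24038061 0.17950092]
```

View pics/w8.png

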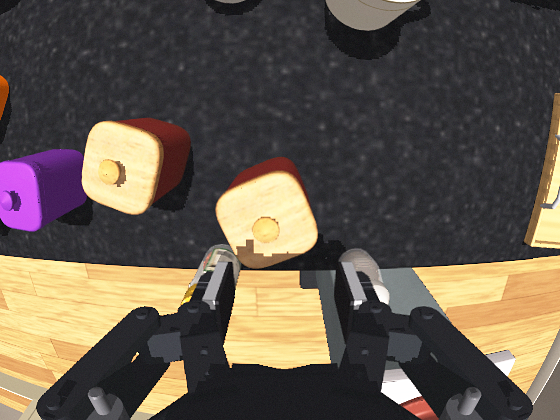

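```bash
python3 - <<'E'
from h import *
np.set_printoptions(precision=4,suppress=True)
for c in((265,229),(110,170)): print(at('wrist',*c,.11),at('wrist',*c,.108))
for n in('spice_jar','salt_shaker'): 
  for r in ctrl.look_for(n,'wrist')[:2]: print(n,r)
E
```

```text
[0.4385 0.2542 0.11  ] [0.4378 0.2543 0.108 ]
[0.4836 0.3684 0.11  ] [0.4833 0.3696 0.108 ]
spice_jar {'box': [211.9, 273.4, 57.9, 61.1], 'score': 0.65}
salt_shaker {'box': [365.1, 277.2, 47.1, 57.1], 'score': 0.55}
```

```bash
python3 -m handwheel '[[0.05,[0,-0.013,0.002],[0,0,0]],[0.05,[0.02,0,0],[0,0,0]],[0.05,[0.02,0,0],[0,0,0]],[0.05,[0.02,0,0],[0,0,0]],[0.05,[0.015,0,0],[0,0,0]],[0.05,[0.006,0,0],[0,0,0]],[0.05,[0.003,0,0],[0,0,0]],[0.05,[0,0,0],[0,0,0]],[0.05,[0,0,0],[0,0,0]]]' 60
python3 - <<'E'
from h import *
im=save('wrist','w9')
E
```

```text
t: 11.97
tool_pos: [0.4384, 0.2539, 0.0951]
tool_rot: [-2.223, -0.001, 2.219]
contact_force: [0.1, -0.8, 0.7]
opening: 0.05
```

View pics/w9.png

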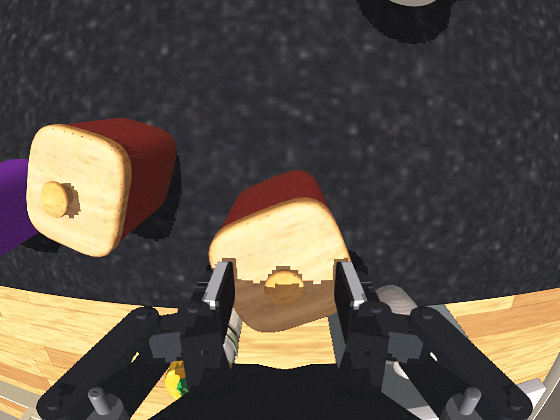

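The knob is centred again at (284,286). I'll close and lift.

```bash
python3 -m handwheel '[[0.05,[0.001,0,0],[0,0,0]],[0.005,[0,0,0],[0,0,0]],[0.005,[0,0,0],[0,0,0]],[0.005,[0,0,0],[0,0,0]],[0.005,[0,0,0],[0,0,0]],[0.005,[0,0,0],[0,0,0]],[0.005,[0,0,0],[0,0,0]]]' 60
python3 -m handwheel '[[0.005,[-0.005,0,0],[0,0,0]],[0.005,[-0.01,0,0],[0,0,0]],[0.005,[-0.015,0,0],[0,0,0]],[0.005,[-0.01,0,0],[0,0,0]],[0.005,[0,0,0],[0,0,0]],[0.005,[0,0,0],[0,0,0]],[0.005,[0,0,0],[0,0,0]],[0.005,[0,0,0],[0,0,0]]]'
python3 - <<'E'
from h import *
for i in range(4):
    im=save('wrist','w10'); o=ctrl.get_obs(); print(o['contact_force'],o['opening'])
E
```

```text
t: 12.6
tool_pos: [0.438, 0.254, 0.0935]
tool_rot: [-2.222, -0.001, 2.22]
contact_force: [-0.5, 0.3, 3.4]
opening: 0.015
t: 13.27
tool_pos: [0.4369, 0.2535, 0.1318]
tool_rot: [2.219, -0.001, -2.223]
contact_force: [-0.6, 0.4, -2.5]
opening: 0.0153
[ 0.4855499   0.30742931 -2.75141064] 0.015050125734730082
[-0.80769358 -0.75829408 -1.55448415] 0.014948449849334362
[-0.60342692 -0.69013185 -1.22291474] 0.014826475857159587
[-0.2015933  -0.63459276 -1.28471638] 0.015272462318326603
```

View pics/w10.png

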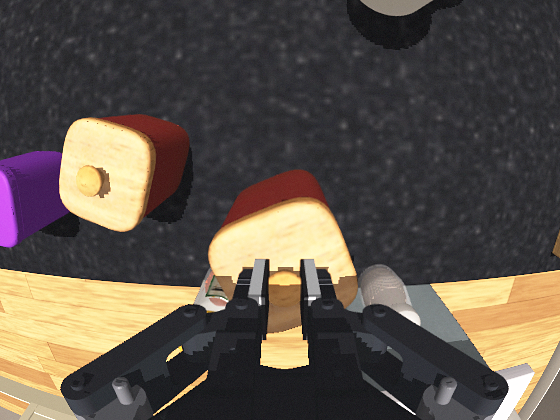

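It reads about 2 N again, so it's light and the third should be the full one. I'll carry this one to the near slot.

```bash
python3 -m handwheel '[[0.005,[-0.02,0,0],[0,0,0]],[0.005,[-0.03,0.01,0],[0,0,0]],[0.005,[-0.025,0.02,-0.002],[0,0,0]],[0.005,[-0.01,0.03,-0.003],[0,0,0]],[0.005,[0,0.036,-0.003],[0,0,0]],[0.005,[0,0.036,-0.003],[0,0,0]],[0.005,[0,0.036,-0.003],[0,0,0]],[0.005,[0,0.036,-0.003],[0,0,0]],[0.005,[0,0.036,-0.003],[0,0,0]],[0.005,[0,0.036,-0.003],[0,0,0]]]'
python3 -m handwheel '[[0.005,[0,0.036,-0.003],[0,0,0]],[0.005,[0,0.036,-0.003],[0,0,0]],[0.005,[0,0.03,-0.002],[0,0,0]],[0.005,[0,0.02,0],[0,0,0]],[0.005,[0,0.01,0],[0,0,0]],[0.005,[0,0.004,0],[0,0,0]],[0.005,[0,0,0],[0,0,0]],[0.005,[0,0,0],[0,0,0]],[0.005,[0,0,0],[0,0,0]]]'
python3 - <<'E'
from h import *
im=save('wrist','w11'); print(ctrl.get_obs()['contact_force'])
E
```

```text
t: 14.3
tool_pos: [0.4603, -0.0239, 0.2177]
tool_rot: [2.222, 0.0, -2.221]
contact_force: [0.9, -0.6, -1.0]
opening: 0.0152
t: 15.05
tool_pos: [0.4686, -0.1571, 0.2177]
tool_rot: [2.221, 0.002, -2.221]
contact_force: [-0.4, 0.2, -1.9]
opening: 0.0146
[-0.05989903  0.92974839 -0.79422822]
```

View pics/w11.png

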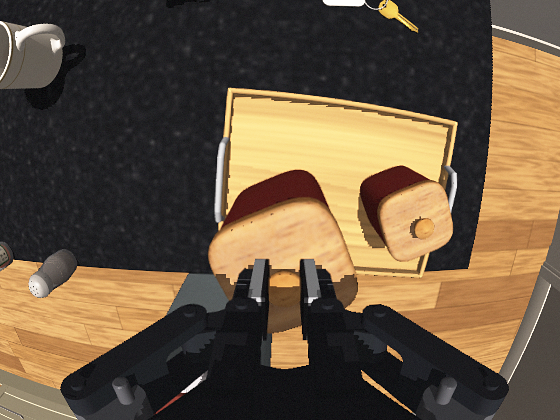

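```bash
python3 - <<'E'
from h import *
np.set_printoptions(precision=4,suppress=True)
print(at('wrist',425,227,.115),at('wrist',230,89,.018),at('wrist',457,123,.018))
E
python3 -m handwheel '[[0.005,[0.02,0,0.002],[0,0,0]],[0.005,[0.03,0,0],[0,0,0]],[0.005,[0.03,0,0],[0,0,0]],[0.005,[0.02,0,0],[0,0,0]],[0.005,[0.01,0,0],[0,0,0]],[0.005,[0.004,0,0],[0,0,0]],[0.005,[0.002,0,0],[0,0,0]],[0.005,[0.002,0,0],[0,0,0]],[0.005,[0,0,0],[0,0,0]],[0.005,[0,0,0],[0,0,0]]]'
```

```text
[ 0.4546 -0.2785  0.115 ] [ 0.571  -0.1003  0.018 ] [ 0.544  -0.3549  0.018 ]
t: 15.93
tool_pos: [0.4675, -0.1587, 0.1013]
tool_rot: [2.223, -0.001, -2.218]
contact_force: [1.1, -0.8, -1.3]
opening: 0.0151
```

```bash
python3 -m handwheel '[[0.005,[0.001,0,0],[0,0,0]],[0.005,[0.001,0,0],[0,0,0]],[0.005,[0,0,0],[0,0,0]],[0.005,[0,0,0],[0,0,0]]]'
```

```text
t: 16.27
tool_pos: [0.4677, -0.159, 0.0995]
tool_rot: [2.224, -0.002, -2.218]
contact_force: [-0.1, -0.1, 6.0]
opening: 0.0148
```

```bash
python3 -m handwheel '[[0.03,[-0.0005,0,0],[0,0,0]],[0.05,[0,0,0],[0,0,0]],[0.05,[0,0,0],[0,0,0]],[0.05,[0,0,0],[0,0,0]],[0.05,[-0.01,0,0],[0,0,0]],[0.05,[-0.02,0,0],[0,0,0]],[0.05,[-0.03,0,0],[0,0,0]],[0.05,[-0.03,0,0],[0,0,0]],[0.05,[-0.03,0,0],[0,0,0]],[0.05,[0,0,0],[0,0,0]]]'
python3 - <<'E'
from h import *
im=save('wrist','w12')
E
```

```text
t: 17.1
tool_pos: [0.4697, -0.1598, 0.2267]
tool_rot: [2.231, -0.006, -2.206]
contact_force: [0.7, -0.2, 0.7]
opening: 0.0497
```

View pics/w12.png

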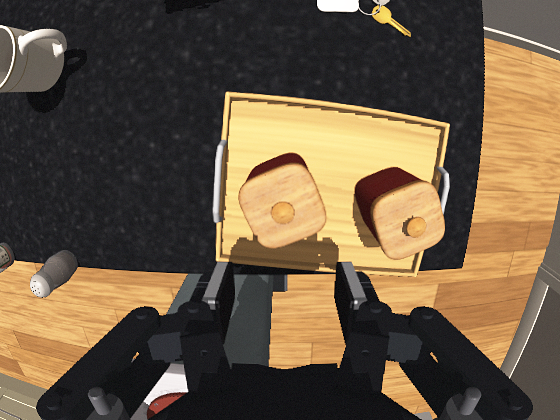

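Both tins stand inside the tray, with knobs at (283,211) and (417,226). Now tin 3.

```bash
python3 -m handwheel '[[0.05,[0,-0.04,-0.001],[0,0,0]],[0.05,[0,-0.04,-0.001],[0,0,0]],[0.05,[0,-0.04,-0.001],[0,0,0]],[0.05,[0,-0.04,-0.001],[0,0,0]],[0.05,[0,-0.04,-0.001],[0,0,0]],[0.05,[0,-0.04,-0.001],[0,0,0]],[0.05,[0,-0.04,-0.001],[0,0,0]],[0.05,[0,-0.04,-0.001],[0,0,0]],[0.05,[0,-0.04,-0.001],[0,0,0]],[0.05,[0,-0.04,-0.001],[0,0,0]]]'
python3 -m handwheel '[[0.05,[0,-0.04,-0.001],[0,0,0]],[0.05,[0,-0.04,-0.001],[0,0,0]],[0.05,[0.02,-0.03,0],[0,0,0]],[0.05,[0.02,0,0],[0,0,0]],[0.05,[0,0,0],[0,0,0]],[0.05,[0,0,0],[0,0,0]],[0.05,[0,0,0],[0,0,0]],[0.05,[0,0,0],[0,0,0]]]'
python3 - <<'E'
from h import *
im=save('wrist','w13'); print(ctrl.get_obs()['tool_pos'])
E
```

```text
t: 17.98
tool_pos: [0.4755, 0.2436, 0.2172]
tool_rot: [2.219, -0.0, -2.223]
contact_force: [0.8, 0.2, -1.6]
opening: 0.05
t: 18.65
tool_pos: [0.4793, 0.3512, 0.1798]
tool_rot: [-2.222, 0.0, 2.218]
contact_force: [0.9, -0.9, -0.7]
opening: 0.0502
[0.4794656  0.35123347 0.17997336]
```

View pics/w13.png

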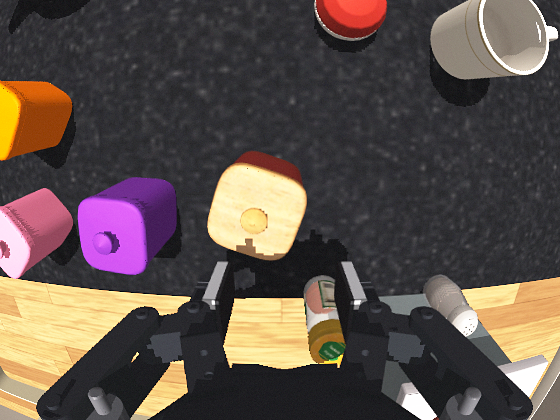

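Tin 3 has a wooden lid and red body, with its knob at (254,220). The purple look-alike is at (105,242), outside the jaws.

```bash
python3 - <<'E'
from h import *
np.set_printoptions(precision=4,suppress=True)
print(at('wrist',254,219.5,.11))
E
```

```text
[0.4843 0.3726 0.11  ]
```

```bash
python3 -m handwheel '[[0.05,[0,-0.021,-0.005],[0,0,0]],[0.05,[0.02,0,0],[0,0,0]],[0.05,[0.02,0,0],[0,0,0]],[0.05,[0.02,0,0],[0,0,0]],[0.05,[0.015,0,0],[0,0,0]],[0.05,[0.006,0,0],[0,0,0]],[0.05,[0.004,0,0],[0,0,0]],[0.05,[0,0,0],[0,0,0]],[0.05,[0,0,0],[0,0,0]]]' 100
python3 - <<'E'
from h import *
im=save('wrist','w14')
E
```

```text
t: 19.45
tool_pos: [0.4845, 0.373, 0.0948]
tool_rot: [-2.223, -0.001, 2.219]
contact_force: [1.0, 0.1, 0.2]
opening: 0.0501
```

View pics/w14.png

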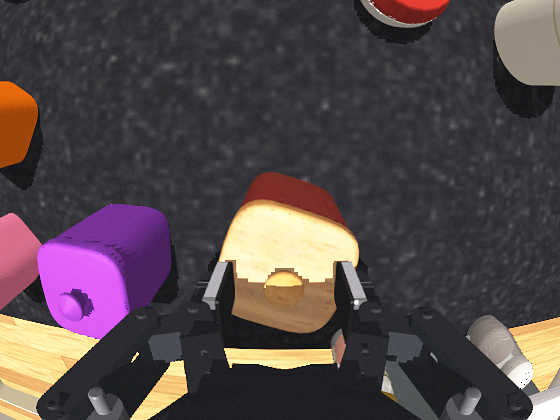

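The knob is centred at (284,287). I'll close and lift.

```bash
python3 -m handwheel '[[0.05,[0.001,0,0],[0,0,0]],[0.005,[0,0,0],[0,0,0]],[0.005,[0,0,0],[0,0,0]],[0.005,[0,0,0],[0,0,0]],[0.005,[0,0,0],[0,0,0]],[0.005,[0,0,0],[0,0,0]],[0.005,[0,0,0],[0,0,0]]]' 100
python3 -m handwheel '[[0.005,[-0.005,0,0],[0,0,0]],[0.005,[-0.01,0,0],[0,0,0]],[0.005,[-0.015,0,0],[0,0,0]],[0.005,[-0.01,0,0],[0,0,0]],[0.005,[0,0,0],[0,0,0]],[0.005,[0,0,0],[0,0,0]],[0.005,[0,0,0],[0,0,0]],[0.005,[0,0,0],[0,0,0]]]'
python3 - <<'E'
from h import *
for i in range(3):
    im=save('wrist','w15'); o=ctrl.get_obs(); print(o['contact_force'],o['opening'])
E
```

```text
t: 20.08
tool_pos: [0.4838, 0.3732, 0.0932]
tool_rot: [-2.222, -0.001, 2.22]
contact_force: [-1.4, -0.5, 5.7]
opening: 0.0133
t: 20.75
tool_pos: [0.4828, 0.3722, 0.1309]
tool_rot: [2.219, -0.001, -2.223]
contact_force: [0.8, -0.5, -7.4]
opening: 0.0134
[ 0.29346106  0.10000905 -6.34146355] 0.013092547010338695
[-0.01283898 -0.70837657 -5.89510536] 0.013506205875794082
[ 0.00817281 -0.04281864 -6.61062289] 0.013308284869814618
```

View pics/w15.png

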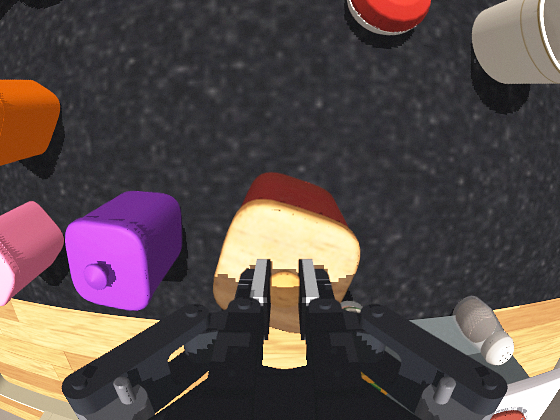

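It reads about 6.4 N, roughly 0.65 kg, so this is the full one. I'll raise it further and hold.

```bash
python3 -m handwheel '[[0.005,[-0.015,0,0],[0,0,0]],[0.005,[-0.025,0,0],[0,0,0]],[0.005,[-0.025,0,0],[0,0,0]],[0.005,[-0.02,0,0],[0,0,0]],[0.005,[-0.01,0,0],[0,0,0]],[0.005,[-0.005,0,0],[0,0,0]],[0.005,[0,0,0],[0,0,0]],[0.005,[0,0,0],[0,0,0]],[0.005,[0,0,0],[0,0,0]],[0.005,[0,0,0],[0,0,0]]]'
python3 -m handwheel '[[0.005,[0,0,0],[0,0,0]],[0.005,[0,0,0],[0,0,0]],[0.005,[0,0,0],[0,0,0]],[0.005,[0,0,0],[0,0,0]],[0.005,[0,0,0],[0,0,0]],[0.005,[0,0,0],[0,0,0]]]'
python3 - <<'E'
from h import *
save('top','t16');save('scene','s16');save('wrist','w16')
a=cv2.imread('pics/s16.png')[130:320,180:430]; cv2.imwrite('pics/s16c.png',cv2.resize(a,None,fx=3,fy=3))
E
```

```text
t: 21.73
tool_pos: [0.4827, 0.3722, 0.23]
tool_rot: [2.217, -0.002, -2.224]
contact_force: [0.2, 0.4, -6.8]
opening: 0.0131
t: 22.23
tool_pos: [0.4836, 0.3728, 0.2324]
tool_rot: [-2.222, -0.0, 2.221]
contact_force: [-0.1, -0.1, -6.8]
opening: 0.0133
```

View pics/s16c.png

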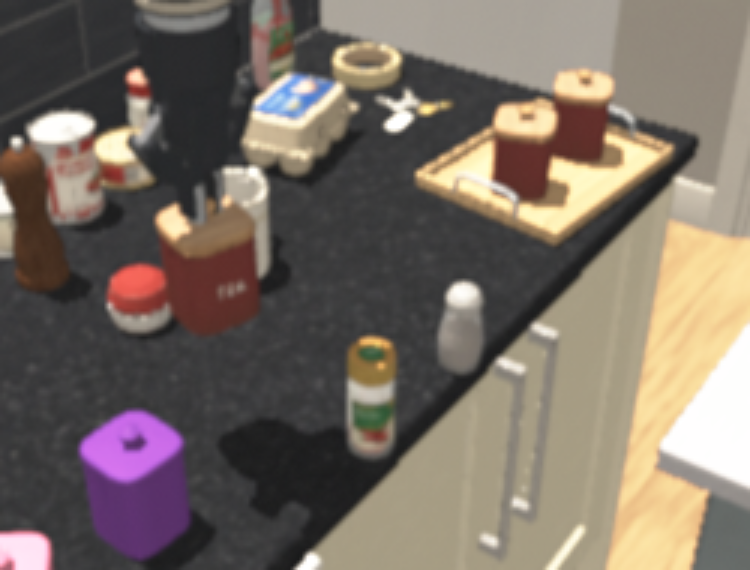

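View pics/w16.png

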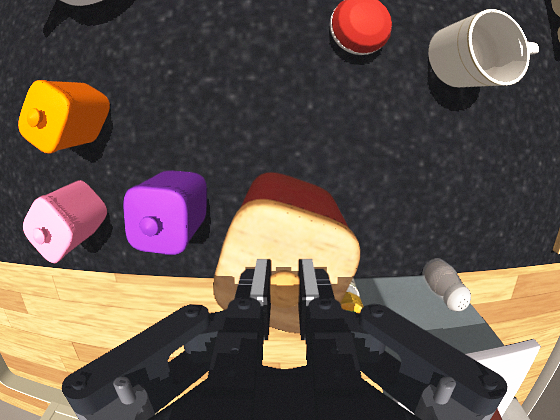

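View pics/t16.png

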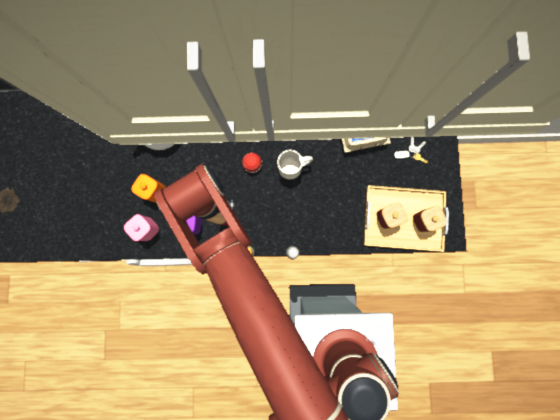

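The pictures show both light tins upright in the tray (top view 391,215 and 433,218). The full tin is held level with its underside about 14 cm up, and the other things are where they were.

```bash
python3 - <<'E'
from h import *
o=ctrl.get_obs(); print(o['contact_force'],o['opening'],abs(o['dq']).max()); print(ctrl.finish_job())
E
```

```text
[-0.8509305   0.28991706 -6.54066307] 0.013139011900183316 0.0021803759695857797
the job is handed in; nothing more can be done
None
```

I lifted each tin by its knob to weigh it, put the two light ones on the tray, and handed the job in at about 22 s while holding the full one. No verdict was reported.

- **Weights:** the tin that stood nearest the tray pulled about 2.3 N and the middle one about 2 N, so both are nearly empty. The third pulled about 6.5 N (roughly 0.65 kg), so it is the full one. The force readings wander by up to about 0.8 N either way, but the gap between light and full is much larger.
- **Tray:** both light tins stand upright inside the rim, about 12 cm apart, let go after a soft touch-down of about 6 N.
- **Full tin:** it hangs level at a 100 N grip with its underside about 14 cm above the worktop. The arm was practically still and the force steady at the last reading.
- **Everything else:** in the last pictures the salt shaker, spice jar, mug, egg timer, keys and the coloured look-alikes appear to be where they were.

**Disagreements between measurements:**
- The fixed cameras placed the knobs about 1 cm apart, so I used the wrist camera's figures for each grasp.
- The fingers closed to about 15 mm on the knob (13 mm for the full tin) instead of the 20 mm given. The grip did not slip.

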